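# Shut and lock the water-filter access panel

### The job

The mesh filter is back in the countertop filter unit, but its hinged access panel has been left open. Push the panel down shut with the fingertips, without lifting it any further open, then set a fingertip in the slot of its quarter-turn lock and turn it clockwise until it stops, so that the panel is locked flush. Nothing needs to be picked up: leave the things standing around the unit where they are.

Things in the scene. Friction and masses are not known exactly. Their poses are not given: they have to be found in the camera images.
- filter_unit: Countertop water-filter unit fixed to the counter: stainless box 220 mm deep (its x), 260 mm wide (its y). Origin at the centre of its underside, on the counter; z up, front faces its -x. A flat aluminium access panel, 220 x 260 x 6 mm, covers the top; shut, its top face is level, 102 mm over the counter. Two short pipes stand behind it, below 75 mm.
- panel_hinge (a point): Middle of the panel's hinge, on the hinge axis, which runs along the unit's far (+x) top edge, parallel to the unit's y, 96 mm over the counter and level with the panel's underside. Axes as the unit's.
- panel (a joint): Panel hinge angle, rad: 0 = shut, flush; grows as its front edge rises; starts at 0.2 to 0.45. It stays where it is left; pushing it down near the front edge takes under 3 N. From about 0.026 (edge 5 mm proud) down, a rubber seal springs it up: holding it flush takes 5 to 10 N and, let go unlocked, it rises to about 3 mm proud.
- panel_edge (a point): Middle of the panel's front top edge, 220 mm from the hinge; axes of the panel: x towards the hinge, z out of its top face.
- rotor (a joint): Angle of the quarter-turn lock, rad: 0 = open (slot runs front to back), grows clockwise seen from above to the stop at 1.571 = locked (slot runs side to side); starts at 0 to 0.45. It stays where it is left; turning takes 0.05 to 0.2 N m. In the second half of the turn a tongue below slides under a ramped keeper and draws the panel flush; it cannot if the panel is not down on its seal.
- slot_mouth (a point): Centre of the slot's mouth, on the lock's axis; axes turn with the lock: x along the slot, z out of the panel. Lock: round black plastic head 86 mm across in a dark steel bezel 98 mm across, both 2 mm above the panel's top face, 165 mm from the hinge, midway side to side. Slot: straight well 72 mm long, 28 mm wide, 18 mm deep, upright walls, grey floor; a narrow tip pushes its wall off-centre.
- lock_seat (a point): Fixed point of the unit where the centre of the slot's mouth comes to lie once the panel is flush: 104 mm over the counter. Axes as the unit's.
- mesh_filter: Spare mesh filter standing upright, steel mesh cylinder 64 mm across and 120 mm high (143 with its wire bow), loose. Origin at the centre of its underside.
- scraper: Orange plastic scraper lying flat, about 195 mm long, 94 mm wide, 14 mm high, loose. Origin under its middle, x towards its blade.
- bowl: Small white ceramic bowl turned upside down, 120 mm across, 60 mm high, loose. Origin at the centre of its rim, on the counter.
- soap_dispenser: Stainless soap dispenser with press pump, 68 mm across, 160 mm high, loose. Origin at the centre of its underside.

How it is judged:
By the outcome, as a careful person would: the job done as asked, in the order asked, and still so for the second after the job is handed in, with the robot touching nothing.
It also fails if it takes over 45 s, if anything falls off the work surface, if the arm or the gripper's body presses on something with over 40 N, if the wrist force passes 120 N, or if a joint passes its speed limit or range.

### The arm

A 6-joint arm with a two-finger parallel gripper is mounted at the origin on the work surface. World frame = base frame: x ahead of the robot, y to its left, z up, the work surface at z = 0. Lengths are in m, angles in degrees, forces in N, time in s.
With the tool pointing down it reaches from about 0.4 to 0.825 m from the base axis. Payload 7 kg.
Tool frame: the origin (TCP) lies at the very end of the fingers, on their centre line; the grasp point (between the pads) lies 19 mm behind it (r.hold_point_z is the distance from the TCP to the grasp point, in m); z points along the fingers, y is the direction in which the jaws open and shut (so a half turn about z gives the same grasp; the last joint's range is limited). The gripper opens to 88 mm and grips with 3 to 60 N. Pads are 19 mm wide; open, the fingers measure 130 mm over their backs; the gripper's body (78 mm by 193 mm) begins 47 mm behind the grasp point.
Start: joints at [80.793, 20.546, 0.682, 0, -70.136, -16.507], TCP at [0.293, 0.608, 0.227] pointing down, gripper open.
Joint ranges: [-176.03, 176.03], [-82.01, 121.73], [-58.28, 71.71], [-173.87, 95.51], [-174.79, -0.11], [-173.66, 173.66]. Speed limits (degrees/s): [136.94, 136.94, 172.46, 180, 180, 180].

### API

Orientations are given as [roll, pitch, yaw] about the fixed x, y, z axes, in that order (R = Rz(yaw) Ry(pitch) Rx(roll)).
In Python, from plant import r gives the robot as it stands. The module is installed in compiled form; this text tells all that it offers.
- The arm moves only by the shell command python3 -m inch 'ROWS' [FORCE]. ROWS is text: rows parted by semicolons, each of 7 numbers parted by spaces: the shift along the tool's x, y, z in m, then the turn, a rotation vector about the tool's x, y, z in rad, then the opening, from 0 (shut) to 1 (fully open). In form: tx ty tz ax ay az jaw; .... A call has 1 to 20 rows; each row shifts and turns the commanded pose from where the row before left it, along the tool's axes as they then stand; what a row does not reach is not made up. A row lasts 1/12 s, in which the tool goes at most 41.7 mm and 7.16 degrees, less where a joint would pass 70% of its speed; a pose out of reach is approached as far as the arm can. A call with a gripper value outside its range is refused whole. The fingers move at their own pace and stop on an object; FORCE is the grip in N (left out, the last holds). Time passes only in rows, so rows that do not move let the fingers close. It gives the time, the measured TCP pose, the force and the opening at its end, in the units of the state.
- r.get_state(): the state, without advancing time (a new reading comes with each control period).
- r.capture(name): name is "scene" or "top"; returns the picture (480x640x3 uint8, red, green, blue); there is no depth.
- r.camera_params(name): a dict with "vfov" (degrees; the focal length in pixels is half the picture's height over the tangent of half this angle, whatever the lens; pixels are square), "cx", "cy" (the principal point, pixels), "distortion" ([k1, k2, p1, p2, k3] as OpenCV has them; the pictures are not rectified), "R" (3x3) and "t" (3): a world point X has camera coordinates R X + t. Camera axes: x right, y down, z forward; pixel columns grow to the right and rows downward; lengths in m; the calibration is good to about 2 mm. A picture is of the moment at which its call begins. camera_params takes no time and is no camera call.
- r.close_job(): hands the job in, once; it reports no verdict.
Trained networks look in the newest picture that a camera, given by its name, has taken for a name from the list of things; names that differ only in an ending like _2 or _b are one class to them, and where a whole thing is asked for, a point or a joint stands for the part that bears it (a point fixed in the world has none). Each returns a list of dicts, best first, with "p" (0 to 1); they miss things now and then, are a little off and sometimes report something else, mostly with a low value. They report only what shows in the picture. A call takes as long as a camera call.
- r.recognise(target, camera): "xy" ([column, row] in pixels, amid what is visible of it).
The state is a dict: "time_s": time; "joints": joint angles; "qd": joint speeds; "joint_torque": joint torques, N m; "tcp_pos": TCP position; "eef_rot": TCP orientation; "contact_force": force on the tool from outside, world axes, zero at the start; "moment": the same for the moment, N m; "gripper_width": finger opening in m.
Only numpy, scipy, OpenCV 4.12 (cv2) and the standard library are available. Lean on these libraries where they do the work, as an engineer would, in place of code of your own. Each camera call takes 0.05 s, during which the arm holds its last target.

## Working session

There is one attempt and no reset: what is moved stays moved. The work goes in short steps, Python scripts to look and compute and a shell command to move; the robot and the scene stay as the last step left them, time stands still between calls to the robot, and variables do not carry over. Pictures are saved under pics/ and viewed, and the job is handed in when it is done.

```bash
mkdir -p pics; python3 - <<'E'
from plant import r
import cv2
s=r.get_state()
print(s['time_s'],s['tcp_pos'],s['eef_rot'],s['contact_force'],s['gripper_width'],r.hold_point_z)
for n in('scene','top'):
    im=r.capture(n);cv2.imwrite(f'pics/{n}0.png',im[:,:,::-1])
    p=r.camera_params(n);print(n,p)
    for t in('filter_unit','panel_edge','slot_mouth','panel_hinge','rotor'):
        print(t,[(d['xy'],d['p']) for d in r.recognise(t,n)][:2])
E
```

```text
0.0 [0.29266172 0.60771454 0.22562041] [ 1.79904189e+02 -8.38961748e-03 -2.57191895e+01] [-0.55995451 -0.72922842 -0.10205738] 0.08729603918376988 0.0188
scene {'vfov': 57.26518227502947, 'cx': 319.5630510505573, 'cy': 237.10992829837204, 'distortion': array([0.02491798, 0.        , 0.        , 0.        , 0.        ]), 'R': array([[-0.47826897,  0.87806784,  0.01598933],
       [ 0.51604395,  0.29571925, -0.80389599],
       [-0.71060357, -0.37622731, -0.59455494]]), 't': array([ 0.25029812, -0.24007157,  1.26281203])}
filter_unit [([279.9, 243.7], 0.57)]
panel_edge [([291.3, 218.5], 0.69)]
slot_mouth [([296.8, 192.0], 0.71), ([281.5, 244.7], 0.69)]
panel_hinge [([283.9, 245.9], 0.86)]
rotor [([298.5, 194.1], 0.73)]
top {'vfov': 50.51914254385035, 'cx': 311.8862843593261, 'cy': 243.04424725480385, 'distortion': array([-0.02089312,  0.        ,  0.        ,  0.        ,  0.        ]), 'R': array([[ 0.01833161, -0.99982869, -0.00255706],
       [-0.9891838 , -0.01776406, -0.1456017 ],
       [ 0.14553133,  0.00519852, -0.98933999]]), 't': array([0.04627264, 0.59088219, 1.16959132])}
filter_unit [([354.8, 240.9], 0.87)]
panel_edge [([350.8, 238.4], 0.96)]
slot_mouth [([353.5, 260.6], 0.96)]
panel_hinge [([355.4, 241.8], 0.82)]
rotor [([350.1, 257.8], 0.95)]
```

View pics/scene0.png

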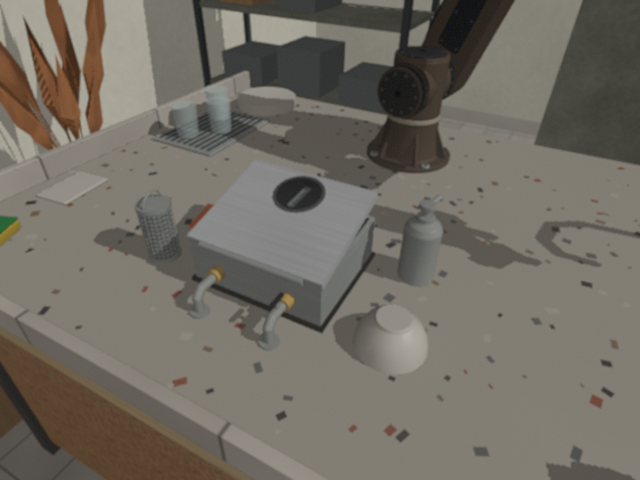

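View pics/top0.png

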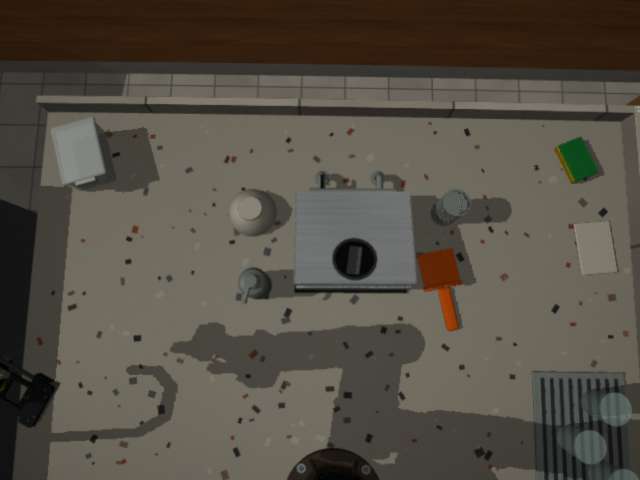

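The scene view shows the tilted panel with corners near (258,162), (377,198), (310,278) and (193,240). In the top view the panel spans (296,190) to (415,288), with the lock at (355,259). I'll zoom in to pick the corners more exactly.

```bash
python3 - <<'E'
import cv2
a=cv2.imread('pics/scene0.png')[150:340,180:390];cv2.imwrite('pics/sc_z.png',cv2.resize(a,None,fx=3.0,fy=3.0,interpolation=cv2.INTER_CUBIC))
a=cv2.imread('pics/top0.png')[165:305,280:430];cv2.imwrite('pics/tp_z.png',cv2.resize(a,None,fx=4,fy=4,interpolation=cv2.INTER_CUBIC))
E
```

```text
(no output)
```

View pics/sc_z.png

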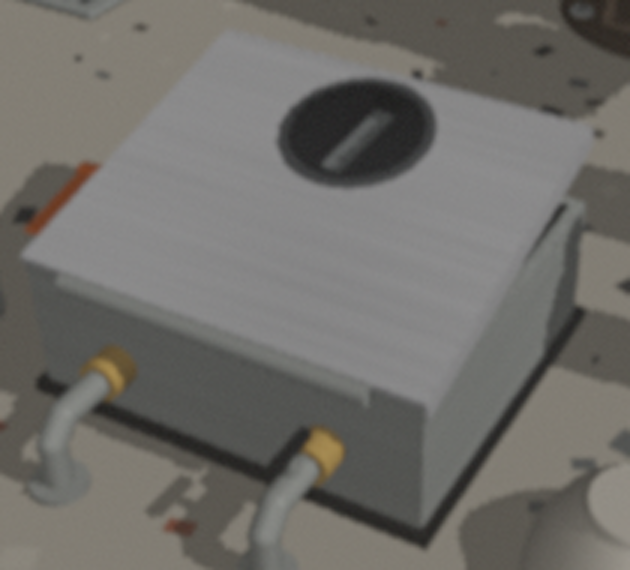

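View pics/tp_z.png

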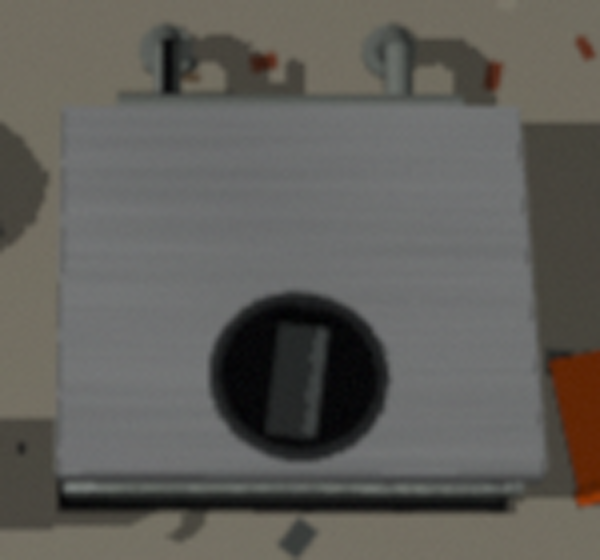

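```bash
cat > h.py <<'E'
import numpy as np,cv2
from plant import r
from scipy.optimize import least_squares
def proj(n,X):
    p=r.camera_params(n);f=240/np.tan(np.radians(p['vfov']/2))
    K=np.array([[f,0,p['cx']],[0,f,p['cy']],[0,0,1]])
    return cv2.projectPoints(np.asarray(X,float).reshape(-1,3),cv2.Rodrigues(p['R'])[0],p['t'],K,p['distortion'])[0][:,0]
def panel(q,L):  # L: local (d from hinge, y, z over underside); q x,y,yaw,th
    L=np.asarray(L,float);c,s=np.cos(q[3]),np.sin(q[3])
    ux=0.11-L[:,0]*c+L[:,2]*s; uz=0.096+L[:,0]*s+L[:,2]*c; uy=L[:,1]
    C,S=np.cos(q[2]),np.sin(q[2])
    return np.c_[q[0]+C*ux-S*uy,q[1]+S*ux+C*uy,uz]
def slot(q,ph,pts): # pts (along slot, across, z above mouth); along=front at 0; clockwise from above
    P=np.asarray(pts,float);c,s=np.cos(ph),np.sin(ph)
    # clockwise seen from above: slot x axis (+x unit) rotates toward -y
    x=P[:,0]*c+P[:,1]*s; y=-P[:,0]*s+P[:,1]*c
    return panel(q,np.c_[0.165-x,y,0.008+P[:,2]])
CL=[(0,.13,.006),(0,-.13,.006),(.22,-.13,.006),(.22,.13,.006)]
E
python3 - <<'E'
from h import *
z=lambda a,f,o:(np.array(a)+.5)/f-.5+np.array(o)
sc=z([(428,405),(25,255),(222,33),(593,130)],3,(180,150))
tp=z([(63,106),(519,108),(545,472),(58,475)],4,(280,165))
def res(q,full=False):
    e=np.r_[proj('scene',panel(q,CL))-sc,proj('top',panel(q,CL))-tp]
    return e if full else e.ravel()
o=least_squares(res,[.5,0,0,.3]);q=o.x
print(q,np.degrees(q[2:]));print(res(q,True).round(1))
W=lambda ph:slot(q,ph,[(.036,.014,0),(.036,-.014,0),(-.036,-.014,0),(-.036,.014,0)])
B=slot(q,0,[(.049*np.cos(a),.049*np.sin(a),0) for a in np.linspace(0,6.28,40)])
for n,o,f in(('scene',(180,150),3),('top',(280,165),4)):
  im=cv2.imread(f'pics/{n}0.png')
  h,w=(190,210) if n=='scene' else (140,150)
  a=cv2.resize(im[o[1]:o[1]+h,o[0]:o[0]+w],None,fx=f,fy=f,interpolation=cv2.INTER_CUBIC)
  t=lambda X:((proj(n,X)-o+.5)*f-.5).round().astype(np.int32)
  cv2.polylines(a,[t(panel(q,CL))],True,(0,255,0));cv2.polylines(a,[t(B)],True,(0,255,0))
  for ph,c in((0,(0,0,255)),(.2,(0,255,255)),(.4,(255,0,255))):cv2.polylines(a,[t(W(ph))],True,c)
  cv2.imwrite(f'pics/ov_{n}.png',a)
print('edge',panel(q,[(.22,0,.006)]),'mouth',slot(q,0,[(0,0,0)]))
qs=q.copy();qs[3]=0;print('seat',slot(qs,0,[(0,0,0)]),'shut edge',panel(qs,[(.22,0,.006)]))
E
```

```text
[ 0.59329027 -0.03436327  0.02396729  0.21159821] [ 1.37322457 12.1236842 ]
[[-1.  -2. ]
 [-0.8 -0.2]
 [ 1.7 -0. ]
 [-1.4 -0.5]
 [-0.6  0. ]
 [-1.7 -1.1]
 [-1.  -0.1]
 [-0.  -0.1]]
edge [[ 0.48948699 -0.03685163  0.14807118]] mouth [[ 0.54366478 -0.03555289  0.13847532]]
seat [[ 0.53830606 -0.03568135  0.104     ]] shut edge [[ 0.48332186 -0.03699942  0.102     ]]
```

View pics/ov_top.png

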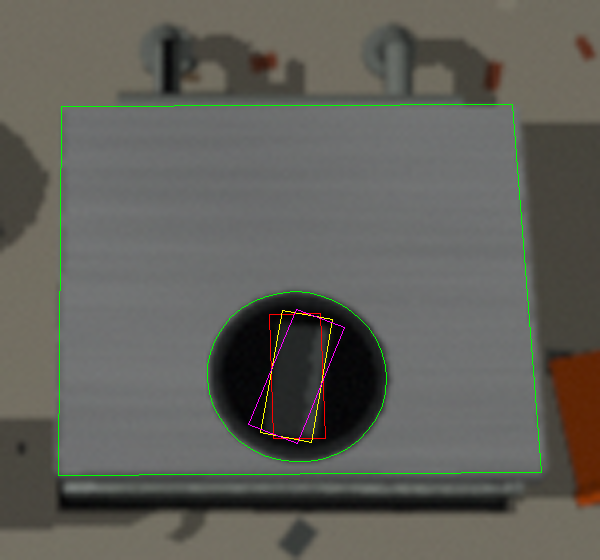

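View pics/ov_scene.png

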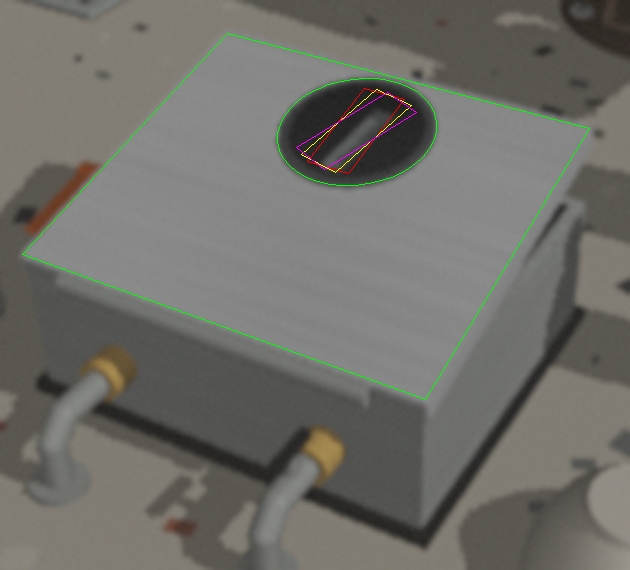

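The overlay fits: panel about 0.21 rad open, rotor about 0.17 rad. Next I'll check clearances and work out the shift to the push point.

```bash
cat >> h.py <<'E'
Q=np.array([.59329,-.03436,.02397,.2116])
def ray(n,uv,z):
    p=r.camera_params(n);f=240/np.tan(np.radians(p['vfov']/2))
    K=np.array([[f,0,p['cx']],[0,f,p['cy']],[0,0,1]])
    u=cv2.undistortPoints(np.array([[uv]],float),K,p['distortion'])[0,0]
    d=p['R'].T@np.r_[u,1];c=-p['R'].T@p['t'];return c+d*(z-c[2])/d[2]
def go(target):
    s=r.get_state();y=np.radians(s['eef_rot'][2]);d=np.array(target)-s['tcp_pos']
    print('t',s['time_s'],'tcp',s['tcp_pos'].round(4),s['eef_rot'].round(2),'F',s['contact_force'].round(1),'w',round(s['gripper_width'],4))
    R=cv2.Rodrigues(np.array([0,0,y]))[0]@np.diag([1,-1,-1]);print('shift tool',(R.T@d).round(4))
E
python3 - <<'E'
from h import *
for t,z in(('soap_dispenser',.08),('mesh_filter',.06),('bowl',.03)):
    for n in('top','scene'):
        for d in r.recognise(t,n)[:2]: print(t,n,d['xy'],d['p'],ray(n,d['xy'],z).round(3))
q=Q.copy();q[3]=0
P=panel(q,[(.19,-.08,.006)])[0];print(P);P[2]=.2
print('open height there',panel(Q,[(.21,-.08,.006)]))
go(P)
E
```

```text
soap_dispenser top [253.1, 281.3] 0.96 [0.494 0.19  0.08 ]
soap_dispenser scene [423.8, 242.0] 0.8 [0.495 0.196 0.08 ]
mesh_filter top [447.9, 206.4] 0.57 [ 0.681 -0.265  0.06 ]
mesh_filter scene [158.4, 228.4] 0.7 [ 0.68  -0.268  0.06 ]
bowl top [253.4, 211.4] 0.83 [0.667 0.201 0.03 ]
bowl scene [385.6, 339.9] 0.68 [0.696 0.208 0.03 ]
[ 0.5152304  -0.11625444  0.102     ]
open height there [[ 0.5011784  -0.11659133  0.14597132]]
t 0.9 tcp [0.2929 0.6082 0.2266] [-180.      0.    -25.71] F [-0.2 -0.5 -1.5] w 0.0875
shift tool [0.5147 0.5562 0.0266]
```

```bash
python3 -m inch '0.0257 0.0278 0 0 0 0 0;0.0257 0.0278 0 0 0 0 0;0.0257 0.0278 0 0 0 0 0;0.0257 0.0278 0 0 0 0 0;0.0257 0.0278 0 0 0 0 0;0.0257 0.0278 0 0 0 0 0;0.0257 0.0278 0 0 0 0 0;0.0257 0.0278 0 0 0 0 0;0.0257 0.0278 0 0 0 0 0;0.0257 0.0278 0 0 0 0 0;0.0257 0.0278 0 0 0 0 0;0.0257 0.0278 0 0 0 0 0;0.0257 0.0278 0 0 0 0 0;0.0257 0.0278 0 0 0 0 0;0.0257 0.0278 0 0 0 0 0;0.0257 0.0278 0 0 0 0 0;0.0257 0.0278 0 0 0 0 0;0.0257 0.0278 0 0 0 0 0;0.0257 0.0278 0 0 0 0 0;0.0257 0.0278 0 0 0 0 0' 40
python3 -m inch '0 0 0 0 0 0.12 0;0 0 0 0 0 0.12 0;0 0 0 0 0 0.12 0;0 0 0 0 0 0.12 0;0 0 0 0 0 0.12 0;0 0 0 0 0 0.12 0;0 0 0 0 0 0.12 0;0 0 0 0 0 0.12 0;0 0 0 0 0 0.12 0;0 0 0 0 0 0.12 0;0 0 0 0 0 0.07 0;0 0 0 0 0 0 0'
python3 - <<'E'
from h import *
go((.515,-.116,.16)); print(r.get_state()['joints'])
E
```

```text
time_s: 2.57
tcp_pos: [0.515, -0.1178, 0.2269]
eef_rot: [-180.0, -0.0, -25.7]
contact_force: [0.9, 0.9, 0.1]
gripper_width: 0.0005
time_s: 3.57
tcp_pos: [0.5147, -0.1158, 0.2267]
eef_rot: [-180.0, 0.0, -98.7]
contact_force: [-0.1, 0.3, -0.1]
gripper_width: 0.0006
t 3.5667 tcp [ 0.5147 -0.1158  0.2267] [-179.99    0.    -98.66] F [-0.1  0.3 -0.1] w 0.0006
shift tool [ 0.0001 -0.0003  0.0667]
[ 8.63472771e+00  6.61119669e+00 -1.78089628e+01 -4.33140663e-04
 -6.55655506e+01 -1.72979844e+01]
```

```bash
python3 -m inch '0 0 0.018 0 0 0 0;0 0 0.018 0 0 0 0;0 0 0.018 0 0 0 0;0 0 0.018 0 0 0 0;0 0 0.008 0 0 0 0;0 0 0.008 0 0 0 0;0 0 0.008 0 0 0 0;0 0 0.008 0 0 0 0;0 0 0.005 0 0 0 0;0 0 0.005 0 0 0 0;0 0 0.005 0 0 0 0'
```

```text
time_s: 4.48
tcp_pos: [0.5149, -0.1158, 0.1074]
eef_rot: [-180.0, 0.0, -98.5]
contact_force: [-1.0, -0.1, 2.1]
gripper_width: 0.0004
```

```bash
python3 -m inch '0 0 0.004 0 0 0 0;0 0 0.002 0 0 0 0;0 0 0.001 0 0 0 0;0 0 0 0 0 0 0;0 0 0 0 0 0 0'
```

```text
time_s: 4.9
tcp_pos: [0.5148, -0.1159, 0.1021]
eef_rot: [-180.0, -0.0, -98.4]
contact_force: [-7.9, 2.8, 16.1]
gripper_width: 0.0008
```

The panel is flush at 16 N. I'll lift off and look at the slot.

```bash
python3 -m inch '0 0 -0.01 0 0 0 0;0 0 -0.03 0 0 0 0;0 0 -0.03 0 0 0 0;0 0 -0.03 0 0 0 0;0 0 0 0 0 0 0'
cat > look.py <<'E'
import sys
from h import *
k,th,phs=sys.argv[1],float(sys.argv[2]),[float(v) for v in sys.argv[3].split(',')]
q=Q.copy();q[3]=th
for n,o,f,h,w in(('scene',(180,150),3,190,210),('top',(280,165),4,140,150)):
  im=cv2.cvtColor(r.capture(n),cv2.COLOR_RGB2BGR);cv2.imwrite(f'pics/{n}{k}.png',im)
  a=cv2.resize(im[o[1]:o[1]+h,o[0]:o[0]+w],None,fx=f,fy=f,interpolation=cv2.INTER_CUBIC)
  t=lambda X:((proj(n,X)-o+.5)*f-.5).round().astype(np.int32)
  cv2.polylines(a,[t(panel(q,CL))],True,(0,255,0))
  for ph,c in zip(phs,((0,0,255),(0,255,255))):
    cv2.polylines(a,[t(slot(q,ph,[(.036,.014,0),(.036,-.014,0),(-.036,-.014,0),(-.036,.014,0)]))],True,c)
  cv2.imwrite(f'pics/ov_{n}{k}.png',a)
E
python3 look.py 1 0.013 0.12,0.2
```

```text
time_s: 5.32
tcp_pos: [0.5183, -0.1161, 0.2071]
eef_rot: [-179.4, 0.0, -98.4]
contact_force: [0.7, -0.7, 0.5]
gripper_width: 0.0008
```

View pics/ov_top1.png

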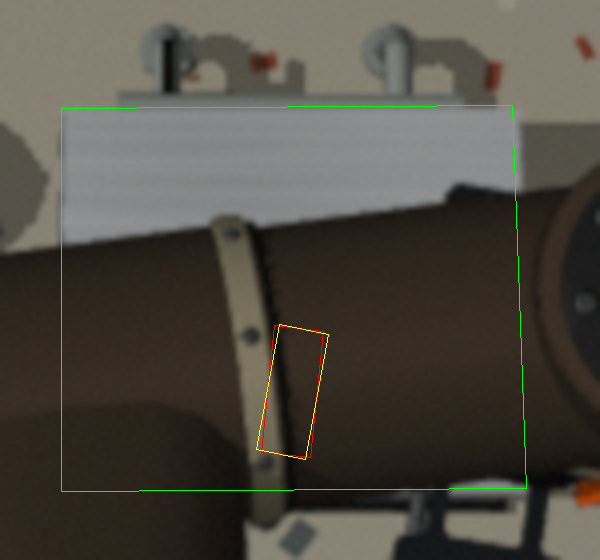

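View pics/ov_scene1.png

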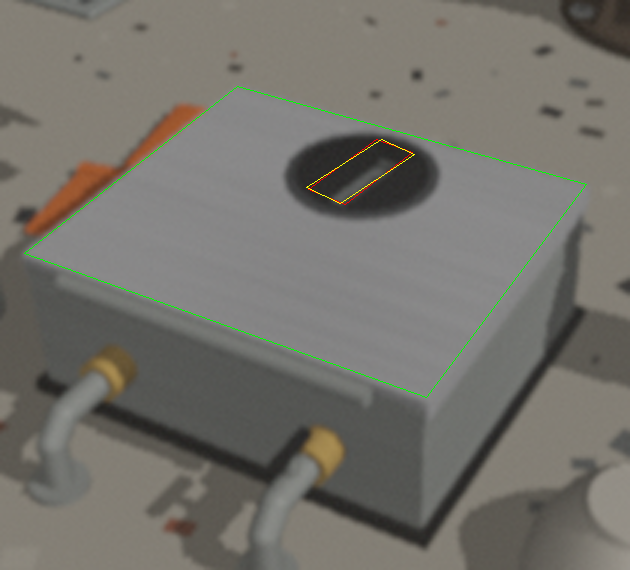

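The panel sits about 3 mm proud, its outline matching the drawn 0.013 rad. The slot is at about 0.15 rad, which agrees with a tool yaw near -97.5. Next I'll move over the slot.

```bash
python3 - <<'E'
from h import *
go((.538,-.036,.12))
E
```

```text
t 5.4167 tcp [ 0.5157 -0.1157  0.2022] [-1.7979e+02  7.0000e-02 -9.8480e+01] F [-0.3  0.3 -0.6] w 0.0006
shift tool [-0.0821 -0.0103  0.0822]
```

```bash
python3 -m inch '-0.02 -0.0025 0 0 0 -0.01 0;-0.02 -0.0025 0 0 0 0 0;-0.02 -0.0025 0 0 0 0 0;-0.02 -0.0025 0 0 0 0 0;-0.002 0 0.02 0 0 0 0;0 0 0.02 0 0 0 0;0 0 0.02 0 0 0 0;0 0 0.015 0 0 0 0;0 0 0 0 0 0 0;0 0 0 0 0 0 0'
python3 - <<'E'
from h import *
go((.538,-.036,.095))
E
python3 look.py 2 0.013 0.15
```

```text
time_s: 6.25
tcp_pos: [0.5352, -0.0363, 0.1244]
eef_rot: [179.8, -0.1, -97.9]
contact_force: [0.7, -0.9, 0.5]
gripper_width: 0.0006
t 6.25 tcp [ 0.5352 -0.0363  0.1244] [ 1.7983e+02 -8.0000e-02 -9.7900e+01] F [ 0.7 -0.9  0.5] w 0.0006
shift tool [-0.0007 -0.0027  0.0294]
```

View pics/ov_scene2.png

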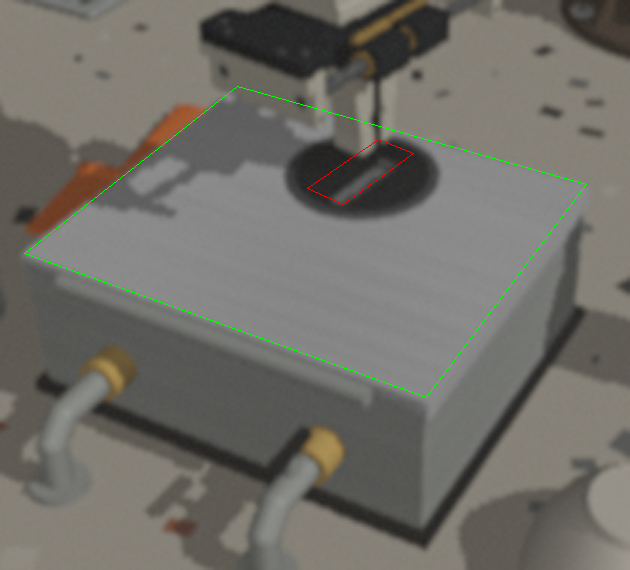

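```bash
python3 -m inch '-0.0007 -0.0027 0 0 0 0 0;0 0 0.01 0 0 0 0;0 0 0.007 0 0 0 0;0 0 0.005 0 0 0 0;0 0 0.003 0 0 0 0;0 0 0.003 0 0 0 0;0 0 0 0 0 0 0'
```

```text
time_s: 6.93
tcp_pos: [0.5385, -0.0358, 0.0968]
eef_rot: [179.9, -0.0, -97.9]
contact_force: [-0.0, -0.1, 0.0]
gripper_width: 0.0005
```

```bash
python3 -m inch '0 0 0.004 0 0 0 0;0 0 0.003 0 0 0 0;0 0 0.002 0 0 0 0;0 0 0.0015 0 0 0 0;0 0 0 0 0 0 0;0 0 0 0 0 0 0'
```

```text
time_s: 7.43
tcp_pos: [0.5391, -0.0357, 0.0874]
eef_rot: [-180.0, 0.0, -97.9]
contact_force: [-1.0, 0.4, 2.9]
gripper_width: 0.0001
```

```bash
python3 -m inch '0 0 0.001 0 0 0 0;0 0 0 0 0 0.06 0;0 0 0 0 0 0.06 0;0 0 0 0 0 0.06 0;0 0 0 0 0 0.06 0;0 0 0 0 0 0.06 0;0 0 0 0 0 0.06 0;0 0 0 0 0 0.06 0;0 0 0 0 0 0.06 0;0 0 0 0 0 0.06 0;0 0 0 0 0 0.06 0'; python3 -c "
from plant import r;s=r.get_state();print(s['moment'],s['joints'])"
```

```text
time_s: 8.35
tcp_pos: [0.54, -0.0353, 0.0867]
eef_rot: [-179.9, 0.1, -132.4]
contact_force: [-0.6, 2.4, 4.3]
gripper_width: 0.0006
[ 0.73057884 -0.37410111  0.03496965] [ 1.70243344e+01  1.57381084e+01 -2.67476325e+01  1.66813213e-02
 -4.73807654e+01 -5.94596216e+01]
```

```bash
python3 -m inch '0 0 0.0005 0 0 0.06 0;0 0 0 0 0 0.06 0;0 0 0 0 0 0.06 0;0 0 0 0 0 0.06 0;0 0 0 0 0 0.06 0;0 0 0 0 0 0.06 0;0 0 0 0 0 0.06 0;0 0 0 0 0 0.06 0;0 0 0 0 0 0.06 0;0 0 0 0 0 0.06 0;0 0 0 0 0 0 0'; python3 -c "
from plant import r;s=r.get_state();print(s['moment'],s['eef_rot'])"
```

```text
time_s: 9.27
tcp_pos: [0.5402, -0.0354, 0.0866]
eef_rot: [-180.0, 0.2, -166.8]
contact_force: [0.1, 1.3, 6.5]
gripper_width: 0.0002
[ 0.63813728  0.03276134 -0.02013075] [-1.79986517e+02  1.55285760e-01 -1.66841682e+02]
```

```bash
python3 look.py 3 0.0 1.0,1.2
```

```text
(no output)
```

View pics/ov_scene3.png

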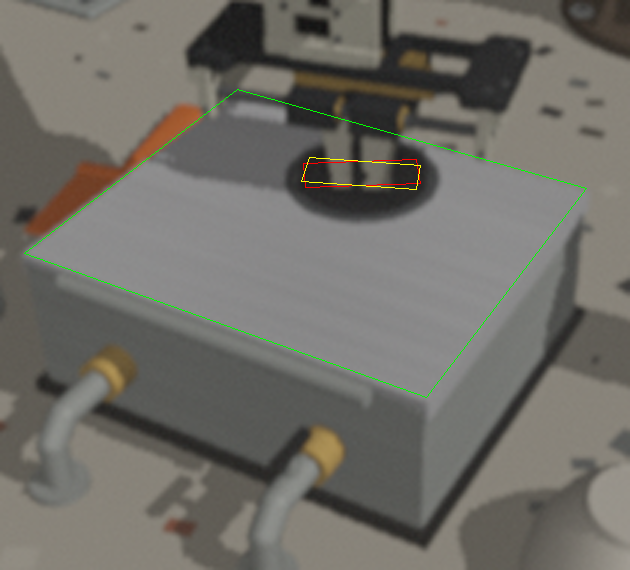

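```bash
python3 -m inch '0 0 0 0 0 0.06 0;0 0 0 0 0 0.06 0;0 0 0 0 0 0.06 0;0 0 0 0 0 0.06 0;0 0 0 0 0 0.06 0;0 0 0 0 0 0 0'; python3 -c "
from plant import r;s=r.get_state();print(s['moment'],s['eef_rot'])"
```

```text
time_s: 9.87
tcp_pos: [0.54, -0.0354, 0.0866]
eef_rot: [180.0, 0.1, 176.0]
contact_force: [-0.5, 2.1, 7.1]
gripper_width: 0.0006
[0.54016764 0.19702362 0.02318346] [1.79971011e+02 1.36533866e-01 1.75967629e+02]
```

```bash
python3 -m inch '0 0 0 0 0 0.06 0;0 0 0 0 0 0.06 0;0 0 0 0 0 0.06 0;0 0 0 0 0 0.06 0;0 0 0 0 0 0 0'; python3 -c "
from plant import r;s=r.get_state();print(s['moment'],s['eef_rot'])"
```

```text
time_s: 10.28
tcp_pos: [0.5401, -0.0357, 0.0866]
eef_rot: [180.0, 0.1, 162.4]
contact_force: [-1.1, -0.7, 6.7]
gripper_width: 0.0005
[-0.00815214  0.12805658  1.36172157] [1.79998987e+02 1.34163054e-01 1.62382065e+02]
```

```bash
python3 -m inch '0 0 0 0 0 0.03 0;0 0 0 0 0 0 0'; python3 -c "
from plant import r;s=r.get_state();print(s['moment'],s['eef_rot'])"
```

```text
time_s: 10.45
tcp_pos: [0.5401, -0.0355, 0.0866]
eef_rot: [180.0, 0.1, 160.8]
contact_force: [-0.7, 2.5, 7.7]
gripper_width: 0.0008
[0.43238782 0.20728955 1.70725362] [1.79989137e+02 1.35073856e-01 1.60815861e+02]
```

The torque is rising against a hard stop (1.7 N m, where turning takes at most 0.2). I'll back the turn off within the slack, lift out, retreat and look.

```bash
python3 -m inch '0 0 0 0 0 -0.06 0;0 0 0 0 0 -0.06 0;0 0 0 0 0 -0.06 0;0 0 0 0 0 -0.06 0;0 0 0 0 0 -0.06 0;0 0 -0.004 0 0 0 0;0 0 -0.01 0 0 0 0;0 0 -0.02 0 0 0 0;0 0 -0.03 0 0 0 0;0 0 -0.03 0 0 0 0;0 0 -0.03 0 0 0 0;0 0 0 0 0 0 0'
python3 - <<'E'
from h import *
go((.42,.25,.23))
E
```

```text
time_s: 11.45
tcp_pos: [0.5419, -0.0356, 0.2165]
eef_rot: [179.9, 0.5, 177.8]
contact_force: [0.9, -0.1, 0.3]
gripper_width: 0.0008
t 11.45 tcp [ 0.5419 -0.0356  0.2165] [179.94   0.54 177.81] F [ 0.9 -0.1  0.3] w 0.0008
shift tool [ 0.1327  0.2808 -0.0135]
```

```bash
python3 -m inch '0.016 0.033 -0.002 0 0 0 0;0.016 0.033 -0.002 0 0 0 0;0.016 0.033 -0.002 0 0 0 0;0.016 0.033 -0.002 0 0 0 0;0.016 0.033 -0.002 0 0 0 0;0.016 0.033 -0.002 0 0 0 0;0.016 0.033 -0.002 0 0 0 0;0.016 0.033 -0.002 0 0 0 0;0.016 0.033 -0.002 0 0 0 0;0.016 0.033 -0.002 0 0 0 0;0.016 0.033 0 0 0 0 0;0.016 0.033 0 0 0 0 0;0.016 0.033 0 0 0 0 0;0 0 0 0 0 0 0'
python3 look.py 4 0.0 1.571
```

```text
time_s: 12.62
tcp_pos: [0.3451, 0.4053, 0.2297]
eef_rot: [179.9, 0.0, 178.0]
contact_force: [0.0, -0.5, 0.6]
gripper_width: 0.0004
```

View pics/ov_scene4.png

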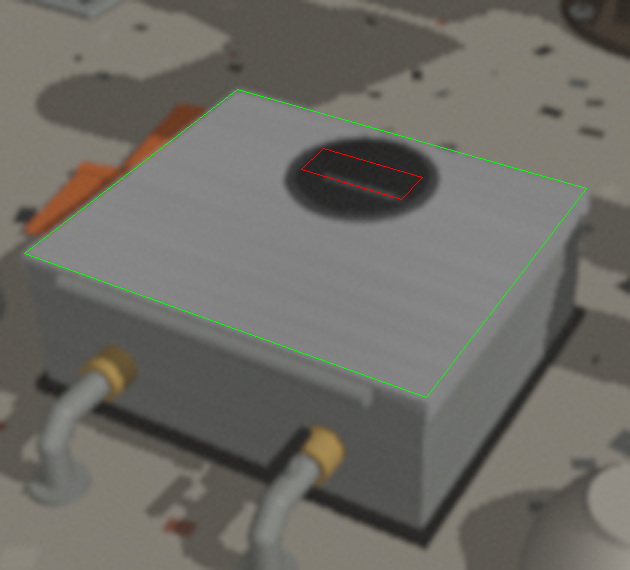

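View pics/ov_top4.png

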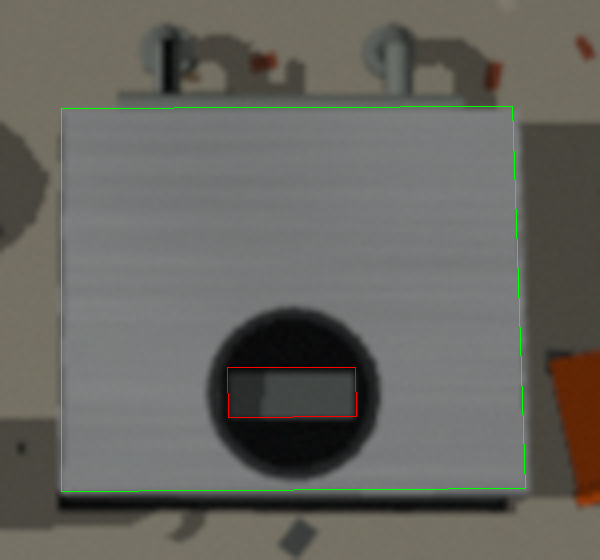

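The slot runs side to side from (228,367) to (356,417) in the zoomed view, right on the drawn 1.571 outline. The panel outline matches the shut pose with the arm clear of everything, so I'm handing in.

```bash
python3 -c "
from plant import r;print(r.close_job())"
```

```text
the job is handed in; nothing more can be done
None
```

The panel is shut and locked, and I handed the job in at about 12.7 s of the 45 s allowed.

- **Closing:** I pushed the panel down with the closed fingertips near its front edge until it was flush, reading about 16 N at the wrist. When let go it rose to about 3 mm proud, as the task said it would.
- **Locking:** I set the closed fingertips in the slot, pressed lightly (3–8 N) and turned clockwise. The torque stayed near zero for most of the turn, then climbed to 1.7 N m, which I took as the stop. I backed off, lifted out and retreated.
- **Last checks:** With the arm clear, the slot lies on the outline drawn for 1.571 rad in the top view. The panel matches the shut, level outline in both cameras.
- **Other objects:** The arm met nothing else on the way, and the parts of the things around the unit that show in the close-up pictures had not moved. I did not re-measure each one.
- **Limits:** No check failed or disagreed. The rotor angle could not be read from the pictures during the turn, only afterwards.

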